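Square-check a housing under the bench press

TASK

Take the aluminium square from its wooden cradle, push the bearing housing up the ramp under the press bridge until it rests flush against the top stop, and then, still holding the square, press it gently (about 20 newtons each way) into the corner between the ramp and the housing's downhill face, flush on both faces, for a good second. Leave the housing against the stop and set the square back in its cradle, seated as you found it; leave everything else alone.

Things in the scene. Friction and masses are not known exactly. Their poses are not given: they have to be found in the camera images.
- ramp: Fixed steel ramp of a blue press fixture, 110 mm wide, rising at 10 degrees. Its frame lies in the sloping surface: x uphill, y across, z normal. Origin on the centre line, 39 mm above the bench. The surface runs from x = -200 mm (bottom end, 4 mm above the bench) to the top stop.
- stop_foot (a point): Foot of the top stop, on the ramp's centre line at x = +100 mm of the ramp's frame (same axes): a fixed steel bar 30 mm high and 100 mm wide whose face looks downhill.
- bridge_edge (a point): Middle of the lower downhill edge of the fixed blue beam over the ramp: 170 mm above the bench, 38 mm (level) uphill of the ramp's origin. Beam 44 mm thick, 34 mm high, 180 mm wide, posts 132 mm apart; press head with lever on top, to 303 mm. A tool held upright on the square's upright leg would hit it during the check: lean the tool back, away from it.
- housing: Loose aluminium bearing-housing block, 70 (x) by 80 (y) by 60 mm (z), 0.4 to 0.85 kg, round dark bore on top. Origin at the centre of its underside, x uphill. Starts on the ramp 35 to 80 mm short of the stop, turned up to 6 degrees; friction holds it where it is left. Against the stop its origin is at x = +65 mm of the ramp's frame, its downhill face at x = +30 mm.
- square: Loose solid aluminium L, 0.2 kg, 20 mm thick (y). Origin at its heel (outer corner), mid-thickness. Upright leg: 120 mm along +z, 18 mm wide (x -18 to 0). Foot leg: 100 mm along -x, 18 mm high. Checking faces: x = 0 (back of the upright, goes on the housing's downhill face) and z = 0 (sole, goes on the ramp); its axes are then parallel to the ramp's.
- square_grip (a point): Where to grip the square: middle of its upright leg, 80 mm above the sole (x = -9, z = +80 mm of the square's frame, same axes), pinched across its 20 mm thickness (y).
- cradle: Fixed wooden cradle. Frame in its sloping seat: x down the 20 degree slope, y across, z normal; origin 42 mm above the bench. The seated square has its heel here within 6 mm and its axes parallel, so its upright leans 20 degrees towards +x. A lip 25 mm high stands at x = +1 mm against the heel; side cheeks 14 mm high, 44 mm apart; the seat runs to x = -112 mm.
- carton: Bystander: loose cardboard carton, 110 by 85 by 65 mm, origin at the centre of its underside. Leave alone.
- beaker: Bystander: loose clear plastic cup, 60 mm across, 85 mm high, origin at the centre of its underside. Leave alone.
- chuck: Bystander: loose steel turned chuck, 54 mm across, 90 mm high, origin at the centre of its underside. Leave alone.
Not all that is in view belongs to the job. There is more than one size of the square; the job needs the largest.

How it is judged:
By the outcome, as a careful person would: the job done as asked, in the order asked, and still so for the second after the job is handed in, with the robot touching nothing.
It also fails if it takes over 72 s, if anything falls off the work surface, if the arm or the gripper's body presses on something with over 40 N, if the wrist force passes 120 N, or if a joint passes its speed limit or range.

ROBOT

A 6-joint arm with a two-finger parallel gripper is mounted at the origin on the work surface. World frame = base frame: x ahead of the robot, y to its left, z up, the work surface at z = 0. Lengths are in m, angles in rad, forces in N, time in s.
With the tool pointing down it reaches from about 0.35 to 0.85 m from the base axis. Payload 8.1 kg.
Tool frame: the origin (TCP) lies on the mounting face of the last link; the fingertips stand 186 mm ahead of it and the grasp point (between the pads) lies 167 mm ahead of it; z points along the fingers, y is the line along which they close (so a half turn about z gives the same grasp; the last joint's range is limited). The gripper opens to 93 mm and grips with 3 to 60 N. Pads are 15 mm wide; open, the fingers measure 128 mm over their backs; the gripper's body (75 mm by 188 mm) begins 65 mm behind the grasp point.
Start: joints at [1.024, 0.13, 1.488, -0, 1.523, -0.085], TCP at [0.267, 0.537, 0.405] pointing down, gripper open.
Joint ranges: [-2.96, 2.96], [-0.89, 2.26], [0.02, 2.5], [-1.34, 4.48], [0, 2.73], [-2.66, 2.66]. Speed limits (rad/s): [2.39, 2.39, 2.79, 3.14, 3.14, 3.14].

INTERFACE

Orientations are given as a rotation vector (axis times angle).
In Python, from plant import * gives the robot as it stands. The module is installed in compiled form; this text tells all that it offers.
- The arm moves only by the tool arm_command, never from a script. Its argument "increments" is a list of rows, each a list of 6 numbers: the shift along the tool's x, y, z in units of 0.2 m (1.0 is 0.2 m), then the turn, a rotation vector about the tool's x, y, z in units of pi rad (1.0 is pi rad). A call has exactly 5 rows; each row is the pose to reach, as a shift and turn from the pose commanded when the call began, along the tool's axes at that moment, turning the shorter way round; what a row does not reach only later rows make up. A row lasts 1/8 s, in which the tool goes at most 62.5 mm and 10.7 degrees, less where a joint would pass 70% of its speed; a pose out of reach is approached as far as the arm can. A call with a number of a shift or a turn outside -1 to 1 is refused whole. A call with a gripper value outside its range is refused whole. "fingers" is the closure, from -1 (fully open) to 1 (shut), set as the call begins (left out, the last holds). The fingers move at their own pace and stop on an object; "force" is the grip in N (left out, the last holds). Time passes only in rows, so rows that repeat a pose let the fingers close, or fill a call up. It gives the time, the measured TCP pose, the force, the opening and the grip force at its end, in the units of the state.
- read_state(): the state, without advancing time (a new reading comes with each control period).
- read_camera(name): name is "scene" or "top"; returns a dict with "image" (480x640x3 uint8, red, green, blue), "fx", "fy", "cx", "cy" (pixels), "T" (4x4, takes a point from camera to world coordinates). Camera axes: x right, y down, z forward; pixel columns grow to the right and rows downward; lengths in m; the calibration is good to about 2 mm. A picture is of the moment at which its call begins. There is no depth.
- close_job(): hands the job in; it is judged then, once.
The state is a dict: "t": time; "q": joint angles; "dq": joint speeds; "joint_torque": joint torques, N m; "tool_pos": TCP position; "orientation": TCP orientation; "force": force on the tool from outside, world axes, zero at the start; "wrist_torque": the same for the moment, N m; "opening": finger opening in m; "gripper_force": force on a finger pad.
Only numpy, scipy, OpenCV 4.12 (cv2) and the standard library are available. Lean on these libraries where they do the work, as an engineer would, in place of code of your own. Each camera call takes 0.05 s, during which the arm holds its last target. There are 200 camera calls.

## Working session

There is one attempt and no reset: what is moved stays moved. The work goes in short steps, Python scripts to look and compute and a tool call to move; the robot and the scene stay as the last step left them, time stands still between calls to the robot, and variables do not carry over. Pictures are saved under pics/ and viewed, at most 10 in all, crops included, and the job is handed in when it is done.

Besides the shell and the picture viewer there is one more tool, called after ">>>" by a JSON object that holds its "op" and its "data". arm_command: Moves the arm, as the interface text tells. Shifts and turns lie within -1 to 1; 1 stands for 0.2 m of shift or pi rad of turn. Its arguments: {"type":"object","properties":{"increments":{"type":"array","items":{"type":"array","items":{"type":"number","minimum":-1,"maximum":1}}},"fingers":{"type":"number"},"force":{"type":"number"}},"required":["increments"]}

```bash
mkdir -p pics; python3 - <<'E'
from plant import *
import cv2,numpy as np
for n in("scene","top"):
    c=read_camera(n); cv2.imwrite(f"pics/{n}0.png",c["image"][:,:,::-1]); print(n,c["fx"],c["fy"],c["cx"],c["cy"],np.round(c["T"],4).tolist())
s=read_state();print(s)
E
```

```text
scene 472.1362507903406 472.1362507903406 321.5951492489777 235.28903870375296 [[0.3919, 0.548, -0.739, 1.405], [0.92, -0.2271, 0.3195, -0.3663], [0.0073, -0.8051, -0.5931, 0.7886], [0.0, 0.0, 0.0, 1.0]]
top 495.6174378522069 495.6174378522069 320.259422688189 239.79400089870674 [[-0.0254, -0.9958, 0.0883, 0.4773], [-0.9997, 0.0252, -0.0037, 0.0133], [0.0015, -0.0883, -0.9961, 1.232], [0.0, 0.0, 0.0, 1.0]]
{'t': 0.1, 'q': array([ 1.02364485e+00,  1.31063283e-01,  1.48917045e+00,  1.87629982e-05,
        1.52300199e+00, -8.53681571e-02]), 'dq': array([ 0.00094202,  0.00012912, -0.00290501,  0.00027947, -0.00086865,
       -0.001649  ]), 'joint_torque': array([ 9.23715634e-04, -5.61343074e+01, -4.93097484e+01,  7.70127238e-02,
        2.91457964e-02, -4.58720183e-05]), 'tool_pos': array([0.26717828, 0.53699743, 0.40380541]), 'orientation': array([-7.18819857e-01, -3.05770731e+00,  2.44336484e-03]), 'force': array([-0.39714311, -0.62715187,  0.26165739]), 'wrist_torque': array([-0.03100416, -0.02001549,  0.054475  ]), 'gripper_force': 0.0, 'opening': 0.09289495569843595}
```

View pics/scene0.png

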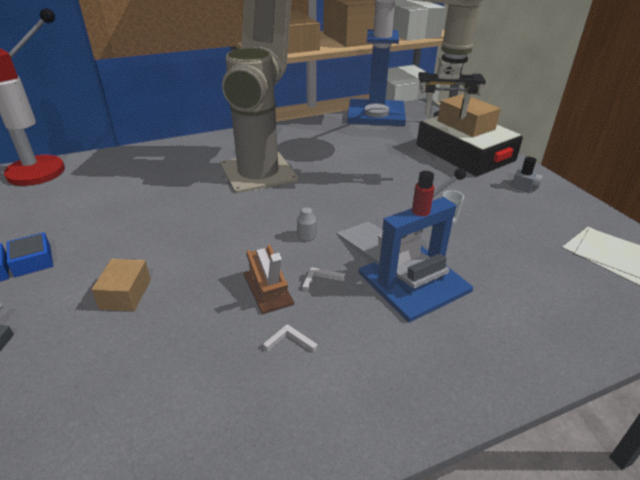

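View pics/top0.png

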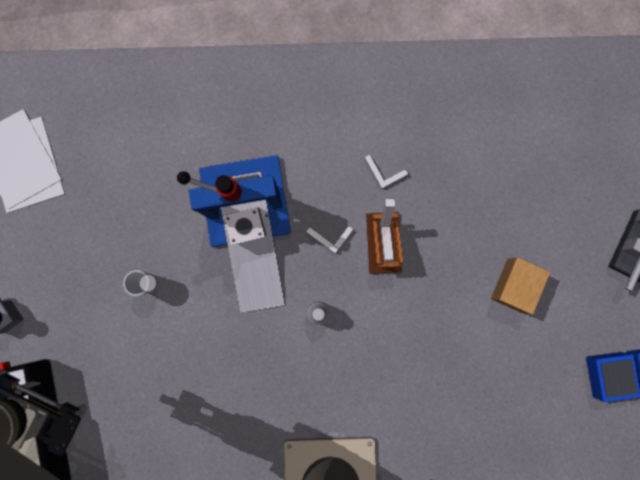

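The top view shows the ramp at (255,270), running uphill to the bridge at (240,190), with the housing's bore at (244,226). The cradle is at (385,243), with the square's upright tip at (390,203). I'll enlarge both.

```bash
python3 - <<'E'
import cv2,numpy as np
t=cv2.imread("pics/top0.png");s=cv2.imread("pics/scene0.png")
r=lambda i,x,y,w,h,k:cv2.resize(i[y:y+h,x:x+w],None,fx=k,fy=k,interpolation=cv2.INTER_CUBIC)
a=r(t,180,150,130,170,3.5) 
b=r(t,355,190,60,90,6.6)[:595]
h=595
cv2.imwrite("pics/c1.png",np.hstack([a[:h-1],b[:h-1,:345]])[:, :800]); print(a.shape,b.shape)
E
```

```text
(595, 455, 3) (594, 396, 3)
```

View pics/c1.png

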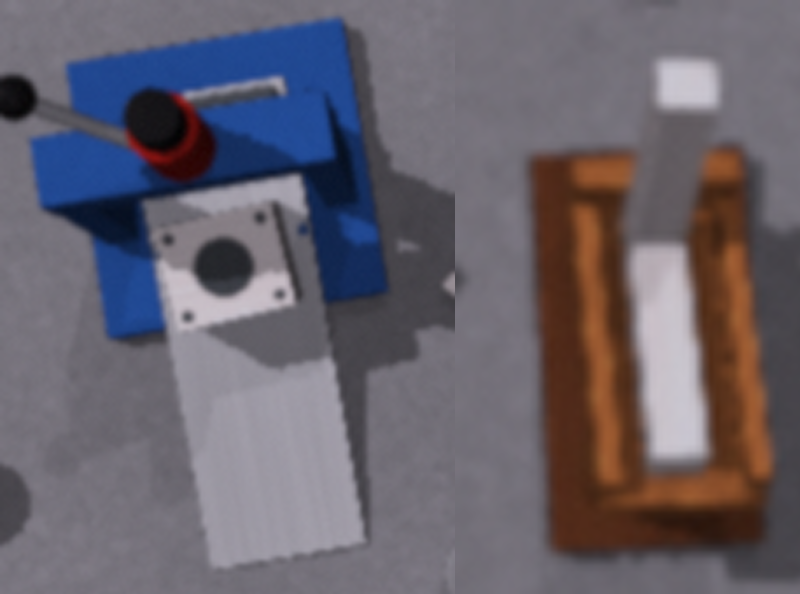

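The crop gives the ramp's side and bottom edges, the housing's top-face corners near (152,235), (278,203), (300,298) and (180,332), and the square's tip and foot. Next I'll refine these edges to sub-pixel and cast rays.

```bash
cat > h.py <<'E'
import cv2,numpy as np
from scipy.spatial.transform import Rotation as R
from scipy.ndimage import map_coordinates
CAM={"top":(495.6174,320.2594,239.7940,np.array([[-0.0254,-0.9958,0.0883,0.4773],[-0.9997,0.0252,-0.0037,0.0133],[0.0015,-0.0883,-0.9961,1.232],[0,0,0,1]])),
"scene":(472.13625,321.59515,235.28904,np.array([[0.3919,0.548,-0.739,1.405],[0.92,-0.2271,0.3195,-0.3663],[0.0073,-0.8051,-0.5931,0.7886],[0,0,0,1]]))}
def proj(cam,P):
    f,cx,cy,T=CAM[cam]; p=(np.atleast_2d(P)-T[:3,3])@T[:3,:3]
    return np.c_[f*p[:,0]/p[:,2]+cx,f*p[:,1]/p[:,2]+cy]
def cast(cam,uv,n,d):
    "ray meets plane n.p=d"
    f,cx,cy,T=CAM[cam]; uv=np.atleast_2d(uv); r=np.c_[(uv[:,0]-cx)/f,(uv[:,1]-cy)/f,np.ones(len(uv))]@T[:3,:3].T
    o=T[:3,3]; s=(d-o@n)/(r@n); return o+r*s[:,None]
def edge(g,a,b,w=3,N=25):
    "refine edge a-b: strongest gradient along normal; returns the refined points a',b'"
    a,b=np.array(a,float),np.array(b,float); t=(b-a)/np.linalg.norm(b-a); n=np.array([-t[1],t[0]]); k=np.arange(-w,w+.01,.25); P=[]
    for s in np.linspace(0,1,N):
        q=a+s*(b-a)+k[:,None]*n; v=map_coordinates(g,[q[:,1],q[:,0]],order=1); d=np.abs(np.gradient(v))*np.exp(-(k/w)**2)
        i=d.argmax(); m=abs(k-k[i])<=1; P.append(a+s*(b-a)+(k[m]@d[m]/d[m].sum())*n)
    P=np.array(P,np.float32)
    vx,vy,x0,y0=cv2.fitLine(P,cv2.DIST_HUBER,0,.01,.01).ravel(); l=np.array([vx,vy]);c=np.array([x0,y0])
    res=np.std((P-c)@np.array([-vy,vx])); return c+((a-c)@l)*l,c+((b-c)@l)*l,res
def meet(e,f):
    L=lambda e:np.cross([*e[0],1],[*e[1],1]); p=np.cross(L(e),L(f)); return p[:2]/p[2]
def ramp(ox,oy,yaw): return R.from_euler("ZY",[yaw,-np.radians(10)]).as_matrix(),np.array([ox,oy,.039])
E
cat > m.py <<'E'
from h import *
g=cv2.imread("pics/top0.png").astype(float).mean(2)
A=lambda x,y:(180+(x+.5)/3.5-.5,150+(y+.5)/3.5-.5)
B=lambda x,y:(355+(x-454.5)/6.6-.5,190+(y+.5)/6.6-.5)
E=lambda f,p,q,w=2:edge(g,f(*p),f(*q),w)
l=E(A,(213,560),(175,350));r=E(A,(362,535),(325,320));b=E(A,(220,567),(355,547))
print("res",l[2],r[2],b[2])
yaw=0.15;ox,oy=.55,.13
for _ in range(15):
    M,o=ramp(ox,oy,yaw); n=M[:,2]; C=lambda p:cast("top",p,n,n@o)
    L,Rr,Bb=[C(np.array(e[:2])) for e in(l,r,b)]
    dl,dr=(L[1]-L[0]),(Rr[1]-Rr[0]); d=dl/np.linalg.norm(dl)+dr/np.linalg.norm(dr)
    yl,yr=np.arctan2(dl[1],dl[0]),np.arctan2(dr[1],dr[0]); yaw=(yl+yr)/2
    M,o=ramp(ox,oy,yaw); loc=lambda P:(P-o)@M
    w=(loc(L)[:,1].mean(),loc(Rr)[:,1].mean()); xb=loc(Bb)[:,0]
    o2=o+M@np.array([xb.mean()+.2,(w[0]+w[1])/2,0]);k=1
    ox,oy=o2[:2]
print("ramp",ox,oy,np.degrees([yaw,yl,yr]),"y edges",w,"bottom",xb)
M,o=ramp(ox,oy,yaw)
hl=E(A,(156,245),(178,322));hb=E(A,(190,329),(290,305));hr=E(A,(300,290),(278,212));hk=E(A,(165,230),(262,206))
n=M[:,2]; c=np.array([meet(hl,hb),meet(hb,hr),meet(hr,hk),meet(hk,hl)]);H=(cast("top",c,n,n@o+.06)-o)@M
print("res",hl[2],hb[2],hr[2],hk[2]);print("housing top corners ramp fr",H.round(4).tolist(),"centre",H.mean(0)); 
d=H-np.roll(H,-1,0);print("sides",np.linalg.norm(d,axis=1),"angles",np.degrees(np.arctan2(d[:,1],d[:,0])))
# square
fl=E(B,(630,260),(646,455));fr=E(B,(690,260),(707,450));fe=E(B,(652,463),(700,461))
tl=E(B,(656,68),(658,103));tr=E(B,(718,68),(719,103));tt=E(B,(662,60),(712,62));tb=E(B,(662,108),(712,110))
print("res",[round(e[2],2) for e in(fl,fr,fe,tl,tr,tt,tb)])
cx,cy,cw=.5,-.12,0.
for _ in range(30):
    S=R.from_euler("ZY",[cw,np.radians(20)]).as_matrix(); so=np.array([cx,cy,.042]); n=S[:,2]
    F=cast("top",np.array([fl[0],fl[1],fr[0],fr[1]]),n,n@so+.018)
    dl,dr=F[1]-F[0],F[3]-F[2]; al,ar=np.arctan2(-dl[1],-dl[0]),np.arctan2(-dr[1],-dr[0]); cw=(al+ar)/2
    S=R.from_euler("ZY",[cw,np.radians(20)]).as_matrix()
    end=(cast("top",np.array([meet(fl,fe),meet(fr,fe)]),n,n@so+.018)-so)@S
    yy=((F-so)@S)[:,1]
    T=(cast("top",np.array([meet(tl,tt),meet(tr,tt),meet(tr,tb),meet(tl,tb)]),n,n@so+.12)-so)@S
    ym=(yy[:2].mean()+yy[2:].mean())/2
    so=so+S@np.array([((end[:,0].mean()+.1)+(T[:,0].mean()+.009))/2*0+T[:,0].mean()+.009,ym,0]); cx,cy=so[:2]+0
print("square",cx,cy,so[2],np.degrees([cw,al,ar]),"foot y",yy,"foot end x",end[:,0]);print("tip",T.round(4).tolist())
E
python3 m.py
```

```text
res 0.1611884 0.1636051 0.14131182
ramp 0.6155401816393238 0.18392349468057162 [8.1912479  8.28507131 8.09742449] y edges (np.float64(0.05422708442829473), np.float64(-0.054227084428294735)) bottom [-0.19967154 -0.20032846]
res 0.5551536 0.31490165 0.68515843 0.76173556
housing top corners ramp fr [[-0.0276, 0.0358, 0.06], [-0.0223, -0.0431, 0.06], [0.0476, -0.0381, 0.06], [0.0397, 0.0445, 0.06]] centre [ 0.00936994 -0.00021374  0.06      ]
sides [0.0789882  0.07012419 0.08300754 0.06793052] angles [  93.85828361 -175.93555876  -84.53625941    7.43604143]
res [np.float32(0.11), np.float32(0.11), np.float32(0.09), np.float32(0.04), np.float32(0.03), np.float32(0.05), np.float32(0.03)]
square 0.6185311789578554 -0.1455143282226163 0.042000000000000016 [0.56071177 0.67267181 0.44875173] foot y [ 0.01075021  0.01061112 -0.01074846 -0.01061286] foot end x [-0.10218351 -0.10088597]
tip [[0.0006, 0.0093, 0.12], [-0.0005, -0.0107, 0.12], [-0.0188, -0.0093, 0.12], [-0.0174, 0.0107, 0.12]]
```

```bash
cat >> h.py <<'E'
RM,RO=ramp(.6155,.1839,np.radians(8.19))
SM,SO=R.from_euler("ZY",[np.radians(.56),np.radians(20)]).as_matrix(),np.array([.6185,-.1455,.042])
TH=np.radians(25)
def tool(M,o,g=(-.009,0,.080),th=TH,s=1):
    "TCP pose that holds the square (frame M,o) at its grip point, leaning back th"
    z=M@np.array([np.sin(th),0,-np.cos(th)]); y=s*M[:,1]; x=np.cross(y,z)
    return np.c_[x,y,z], o+M@np.array(g)-.167*z
def incr(T,p,st,back=0):
    "increments from measured state to pose (optionally backed off along tool z)"
    C=R.from_rotvec(st["orientation"]).as_matrix(); p=p-back*T[:,2]
    return (C.T@(p-st["tool_pos"])/.2).round(4), (R.from_matrix(C.T@T).as_rotvec()/np.pi).round(4)
E
python3 - <<'E'
from plant import *
from h import *
st=read_state()
for s in(1,-1):
    for M,o in((SM,SO),(RM,RO+RM@[.03,0,0])):
        T,p=tool(M,o,s=s); print(s,p.round(3),np.linalg.norm(p[:2]).round(3),*incr(T,p,st))
im=[cv2.resize(cv2.imread(f"pics/{n}0.png")[y:y+150,x:x+200],None,fx=4,fy=4,interpolation=cv2.INTER_CUBIC)[:,:] for n,x,y in(("top",180,150),("scene",240,190))]
bl=[RO+R.from_euler("Z",8.19,degrees=True).apply([dx,y,0]) for dx,y in((.038,.09),(.038,-.09),(.082,.09),(.082,-.09))]
for b in bl:b[2]=.204
P=[RO+RM@np.array(v) for v in((.1,.05,.03),(.1,-.05,.03),(-.2,.055,0),(-.2,-.055,0),(.1,.055,0))]+bl
Q=[SO+SM@np.array(v) for v in((0,.01,.12),(0,-.01,.12),(-.018,.01,.12),(-.018,-.01,.12),(-.1,.01,.018),(-.1,-.01,.018),(-.018,.01,.018))]
out=[]
for i,(n,x,y) in zip(im,(("top",180,150),("scene",240,190))):
    for k,p in enumerate(P+Q):
        u=((proj(n,p)[0]-[x,y]+.5)*4-.5); cv2.drawMarker(i,tuple(int(v) for v in u.round()),(0,255,0) if k<len(P) else (255,0,255),cv2.MARKER_CROSS,9,1)
i=im[1];cv2.imwrite("pics/ov_s.png",i)
i=im[0];cv2.imwrite("pics/ov_t.png",i)
E
```

```text
1 [ 0.623 -0.145  0.287] 0.64 [-3.1125 -2.2616  0.5891] [-0.007  -0.0274 -0.15  ]
1 [0.527 0.171 0.258] 0.555 [-1.9798 -1.0564  0.7293] [-0.0592 -0.1886 -0.1863]
-1 [ 0.623 -0.145  0.287] 0.64 [-3.1125 -2.2616  0.5891] [-0.0373  0.0096  0.8492]
-1 [0.527 0.171 0.258] 0.555 [-1.9798 -1.0564  0.7293] [-0.2448  0.0769  0.7755]
```

View pics/ov_s.png

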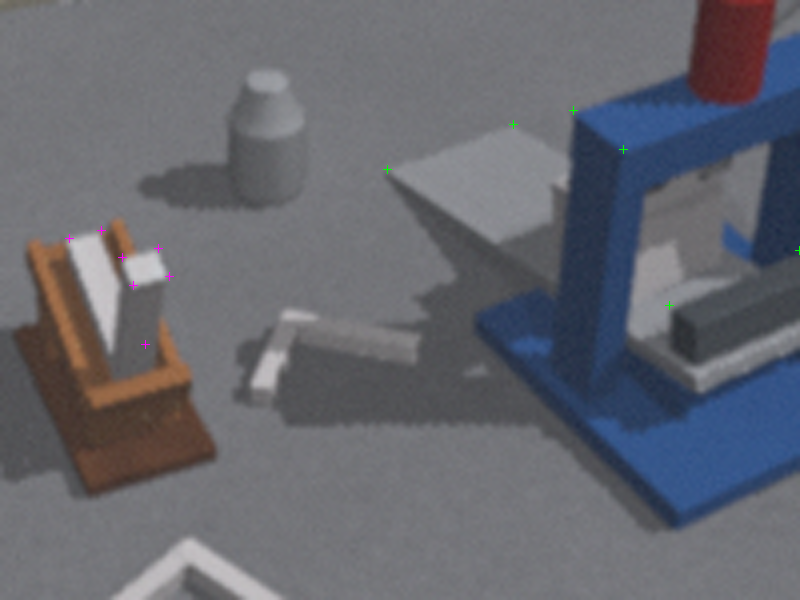

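View pics/ov_t.png

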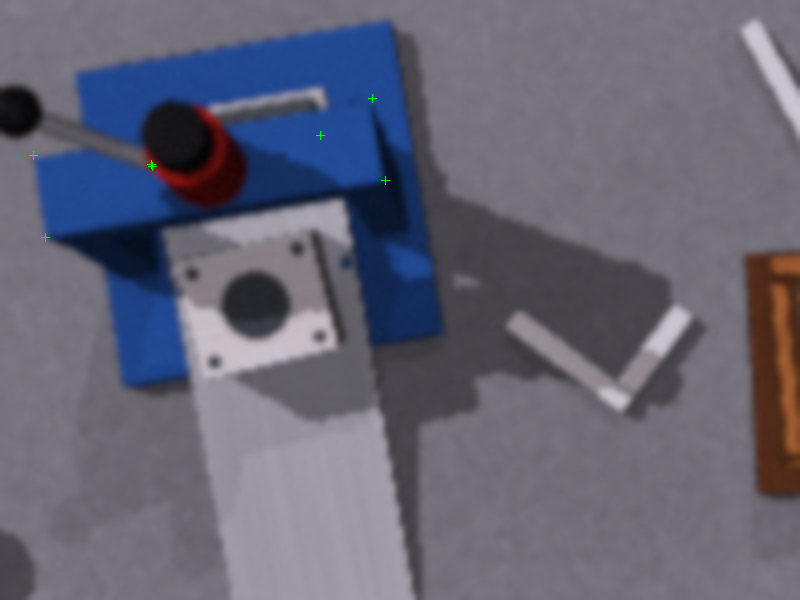

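The overlays fit within about 1 px: the square's tip at (122–158, 250–260) in the scene crop and the beam's corners at (45,237) and (385,181) in the top crop. I'll start moving toward the cradle and check the beam's yaw on the way.

>>> {"op": "arm_command", "data": {"increments": [[-0.2, -0.145, 0, 0, 0, 0], [-0.4, -0.29, 0, 0, 0, 0], [-0.6, -0.435, 0, 0, 0, 0], [-0.8, -0.58, 0, 0, 0, 0], [-1, -0.725, 0, 0, 0, 0]], "fingers": -1, "force": 60}}

```text
t: 0.72
tool_pos: [0.3821, 0.3167, 0.4043]
orientation: [-0.719, -3.058, 0.001]
force: [0.8, -0.0, 0.7]
opening: 0.0931
gripper_force: 0.0
```

>>> {"op": "arm_command", "data": {"increments": [[-0.2, -0.145, 0, 0, 0, 0], [-0.4, -0.29, 0, 0, 0, 0], [-0.6, -0.435, 0, 0, 0, 0], [-0.8, -0.58, 0, 0, 0, 0], [-1, -0.725, 0, 0, 0, 0]]}}

```text
t: 1.35
tool_pos: [0.4966, 0.0978, 0.4044]
orientation: [-0.719, -3.058, 0.0]
force: [0.3, 1.1, 0.3]
opening: 0.0925
gripper_force: 0.0
```

>>> {"op": "arm_command", "data": {"increments": [[-0.2, -0.145, 0, 0, 0, 0], [-0.4, -0.29, 0, 0, 0, 0], [-0.6, -0.435, 0, 0, 0, 0], [-0.8, -0.58, 0, 0, 0, 0], [-1, -0.725, 0, 0, 0, 0]]}}

```text
t: 1.98
tool_pos: [0.6111, -0.1211, 0.4042]
orientation: [-0.719, -3.057, -0.0]
force: [1.0, 0.2, -0.6]
opening: 0.0932
gripper_force: 0.0
```

```bash
python3 - <<'E'
from plant import *
from h import *
st=read_state();print(st["t"],st["tool_pos"],st["q"].round(3))
T,p=tool(SM,SO); print(p,*incr(T,p,st,.06),*incr(T,p,st))
g=cv2.imread("pics/top0.png").astype(float).mean(2)
A=lambda x,y:(180+(x+.5)/4-.5,150+(y+.5)/4-.5)
n=np.array([0,0,1.])
for nm,a,b,z in(("beam front",(60,235),(200,215),.204),("beam front r",(250,207),(370,189),.204),("beam front all",(60,235),(370,189),.204),("base back",(90,71),(380,25),.01),("beam l",(36,165),(45,225),.204)):
    e=edge(g,A(*a),A(*b),1.8); P=cast("top",np.array(e[:2]),n,z); d=P[1]-P[0]; print(nm,e[2].round(2),P.round(4).tolist(),np.degrees(np.arctan2(d[0],-d[1])))
E
```

```text
1.975 [ 0.61110191 -0.12113716  0.40422244] [-0.278  0.193  1.42   0.     1.53  -1.387]
[ 0.62284916 -0.14545749  0.28661811] [-0.0837 -0.0946  0.2891] [-0.0065 -0.0275 -0.15  ] [-0.1072 -0.0827  0.5879] [-0.0065 -0.0275 -0.15  ]
beam front 0.47 [[0.6416, 0.2708, 0.204], [0.6494, 0.1973, 0.204]] 6.012377284209989
beam front r 0.52 [[0.6509, 0.1707, 0.204], [0.661, 0.1081, 0.204]] 9.210502198590477
beam front all 0.79 [[0.6417, 0.2708, 0.204], [0.6588, 0.1079, 0.204]] 6.0031024385980665
base back 0.26 [[0.776, 0.3003, 0.01], [0.8011, 0.1181, 0.01]] 7.839473161170541
beam l 0.16 [[0.6784, 0.2836, 0.204], [0.6465, 0.279, 0.204]] -81.66544251090114
```

>>> {"op": "arm_command", "data": {"increments": [[-0.02, -0.025, 0.04, -0.001, -0.0055, -0.03], [-0.04, -0.05, 0.08, -0.0025, -0.011, -0.06], [-0.06, -0.075, 0.12, -0.004, -0.0165, -0.09], [-0.077, -0.099, 0.16, -0.005, -0.022, -0.12], [-0.077, -0.099, 0.19, -0.0065, -0.0275, -0.15]]}}

```text
t: 2.6
tool_pos: [0.6154, -0.1445, 0.3656]
orientation: [-0.019, 3.055, 0.001]
force: [-0.2, 1.1, -0.0]
opening: 0.093
gripper_force: 0.0
```

>>> {"op": "arm_command", "data": {"increments": [[0, 0, 0, 0, 0, 0], [0, 0, 0, 0, 0, 0], [0, 0, 0, 0, 0, 0], [0, 0, 0, 0, 0, 0], [0, 0, 0, 0, 0, 0]]}}

```text
t: 3.22
tool_pos: [0.6157, -0.1441, 0.3669]
orientation: [-0.015, 3.053, -0.0]
force: [-1.1, -0.3, 0.3]
opening: 0.093
gripper_force: 0.0
```

```bash
python3 - <<'E'
from plant import *
from h import *
st=read_state();print(st["t"],st["tool_pos"],st["q"].round(3),st["force"])
T,p=tool(SM,SO); print(*incr(T,p,st))
n={}
c=read_camera("top")["image"][:,:,::-1];s=read_camera("scene")["image"][:,:,::-1]
a=cv2.resize(c[150:290,320:440],None,fx=3.3,fy=3.3);b=cv2.resize(s[190:330,200:320],None,fx=3.3,fy=3.3)
cv2.imwrite("pics/hov.png",np.hstack([a,b]))
E
```

```text
3.225 [ 0.61567726 -0.14414729  0.36692834] [-0.32   0.193  1.49   0.029  1.376 -1.904] [-1.14243956 -0.30708742  0.28567755]
[-3.000e-04 -6.700e-03  4.031e-01] [-0.0001  0.0003 -0.0001]
```

View pics/hov.png

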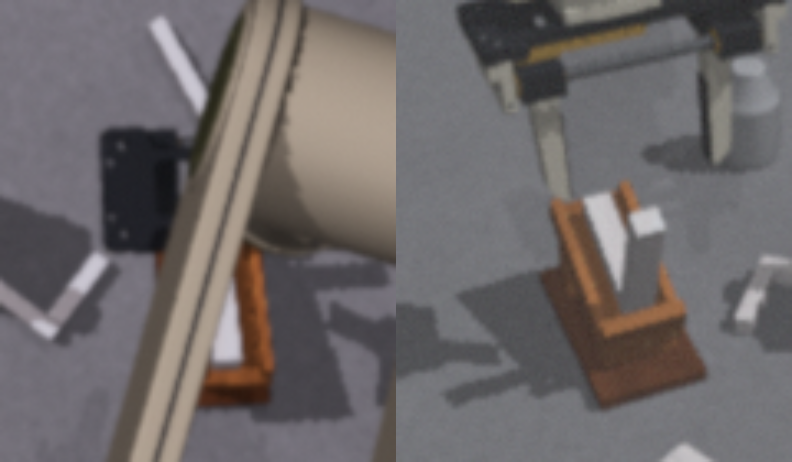

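Seen from the scene camera, the open fingers straddle the upright's tip at (645,220) and clear the cradle. Next: descend and grip.

>>> {"op": "arm_command", "data": {"increments": [[0, -0.0015, 0.09, 0, 0, 0], [0, -0.003, 0.19, 0, 0, 0], [0, -0.005, 0.29, 0, 0, 0], [0, -0.0065, 0.37, 0, 0, 0], [0, -0.0065, 0.403, 0, 0, 0]]}}

```text
t: 3.95
tool_pos: [0.6223, -0.1453, 0.2842]
orientation: [-0.015, 3.056, 0.001]
force: [0.5, -0.4, 0.7]
opening: 0.0926
gripper_force: 0.0
```

>>> {"op": "arm_command", "data": {"increments": [[0, 0, 0, 0, 0, 0], [0, 0, 0, 0, 0, 0], [0, 0, 0, 0, 0, 0], [0, 0, 0, 0, 0, 0], [0, 0, 0, 0, 0, 0]], "fingers": 1, "force": 20}}

```text
t: 4.58
tool_pos: [0.6228, -0.1455, 0.2867]
orientation: [-0.015, 3.053, -0.0]
force: [0.6, -0.4, 0.1]
opening: 0.0476
gripper_force: 0.0
```

>>> {"op": "arm_command", "data": {"increments": [[0, 0, 0, 0, 0, 0], [0, 0, 0, 0, 0, 0], [0, 0, 0, 0, 0, 0], [0, 0, 0, 0, 0, 0], [0, 0, 0, 0, 0, 0]], "fingers": 1, "force": 60}}

```text
t: 5.2
tool_pos: [0.6227, -0.1455, 0.2864]
orientation: [-0.015, 3.054, 0.0]
force: [-0.3, -1.1, -0.5]
opening: 0.0199
gripper_force: 59.9
```

```bash
python3 - <<'E'
from plant import *
from h import *
st=read_state();print({k:np.round(v,4) for k,v in st.items()})
T,p=tool(SM,SO); print(*incr(T,p,st))
np.save("grasp.npy",np.r_[st["tool_pos"],st["orientation"]])
E
```

```text
{'t': np.float64(5.2), 'q': array([-0.318 ,  0.2743,  1.5461,  0.0295,  1.238 , -1.9071]), 'dq': array([-0.    , -0.0004, -0.0004, -0.    , -0.0026,  0.0017]), 'joint_torque': array([ 1.59500e-01, -6.15379e+01, -4.72758e+01,  2.30700e-01,
       -3.76500e-01,  8.40000e-03]), 'tool_pos': array([ 0.6227, -0.1455,  0.2864]), 'orientation': array([-1.4900e-02,  3.0537e+00,  1.0000e-04]), 'force': array([-0.2925, -1.0736, -0.4568]), 'wrist_torque': array([-0.0384, -0.0293,  0.0392]), 'gripper_force': np.float64(59.9082), 'opening': np.float64(0.0199)}
[-0.0009  0.0001 -0.0011] [-0.0001  0.0002 -0.    ]
```

>>> {"op": "arm_command", "data": {"increments": [[-0.02, 0, -0.045, 0, 0, 0], [-0.06, 0, -0.13, 0, 0, 0], [-0.12, 0, -0.25, 0, 0, 0], [-0.18, 0, -0.38, 0, 0, 0], [-0.22, 0, -0.47, 0, 0, 0]]}}

```text
t: 5.82
tool_pos: [0.6593, -0.1451, 0.3874]
orientation: [-0.015, 3.05, -0.001]
force: [-0.3, -0.4, -1.3]
opening: 0.0198
gripper_force: 59.9
```

```bash
python3 - <<'E'
from plant import *
from h import *
st=read_state();print(st["t"],st["tool_pos"],st["force"].round(2),st["opening"],st["gripper_force"])
T,p=tool(RM,RO+RM@[-.06,0,.10]); print(p,*incr(T,p,st))
E
```

```text
5.825 [ 0.65927655 -0.14506559  0.38742894] [-0.29 -0.42 -1.28] 0.019780978518805434 59.90863502025604
[0.42249307 0.15612166 0.34108206] [1.1851 1.5179 0.1224] [-0.0151 -0.1652 -0.0401]
```

>>> {"op": "arm_command", "data": {"increments": [[0.12, 0.15, 0, 0, 0, 0], [0.24, 0.3, 0.0, 0, -0.02, -0.005], [0.36, 0.45, 0.02, -0.002, -0.04, -0.01], [0.48, 0.6, 0.04, -0.005, -0.06, -0.015], [0.6, 0.76, 0.06, -0.0075, -0.083, -0.02]]}}

```text
t: 6.45
tool_pos: [0.538, 0.0066, 0.3631]
orientation: [-0.104, 2.787, 0.032]
force: [-0.1, -0.1, -1.4]
opening: 0.0199
gripper_force: 59.9
```

```bash
python3 - <<'E'
from plant import *
from h import *
st=read_state();print(st["t"],st["tool_pos"],st["q"].round(2),st["force"].round(2))
T,p=tool(RM,RO+RM@[-.06,0,.10]); print(p,*incr(T,p,st))
E
```

```text
6.45 [0.53804782 0.00663538 0.36310891] [-0.11 -0.19  1.9   0.08  1.09 -1.78] [-0.08 -0.06 -1.42]
[0.42249307 0.15612166 0.34108206] [ 0.5276  0.7883 -0.0695] [-0.0073 -0.0819 -0.0202]
```

>>> {"op": "arm_command", "data": {"increments": [[0.11, 0.16, -0.015, -0.0015, -0.016, -0.004], [0.22, 0.32, -0.03, -0.003, -0.032, -0.008], [0.33, 0.48, -0.045, -0.0045, -0.048, -0.012], [0.44, 0.64, -0.06, -0.006, -0.065, -0.016], [0.5276, 0.788, -0.07, -0.0073, -0.082, -0.02]]}}

```text
t: 7.08
tool_pos: [0.4221, 0.1562, 0.3415]
orientation: [-0.18, 2.526, 0.058]
force: [-0.7, -0.6, -1.7]
opening: 0.0193
gripper_force: 59.9
```

>>> {"op": "arm_command", "data": {"increments": [[0, 0, 0, 0, 0, 0], [0, 0, 0, 0, 0, 0], [0, 0, 0, 0, 0, 0], [0, 0, 0, 0, 0, 0], [0, 0, 0, 0, 0, 0]]}}

```text
t: 7.7
tool_pos: [0.423, 0.1547, 0.3399]
orientation: [-0.178, 2.53, 0.056]
force: [0.1, 0.1, -2.2]
opening: 0.0196
gripper_force: 59.9
```

```bash
python3 - <<'E'
from plant import *
from h import *
st=read_state();print(st["t"],st["tool_pos"],st["q"].round(2),st["force"].round(2))
T,p=tool(RM,RO+RM@[-.06,0,.10]); print(p,*incr(T,p,st))
T,p=tool(RM,RO+RM@[-.06,0,.003]); print(p,*incr(T,p,st))
C=R.from_rotvec(st["orientation"]).as_matrix();print("ramp axes in tool",(C.T@RM).round(3).tolist())
c=read_camera("top")["image"][:,:,::-1];s=read_camera("scene")["image"][:,:,::-1]
a=cv2.resize(c[170:330,170:330],None,fx=2.5,fy=2.5);b=cv2.resize(s[170:330,300:460],None,fx=2.5,fy=2.5)
cv2.imwrite("pics/r1.png",np.hstack([a,b]))
E
```

```text
7.7 [0.4230102  0.15474313 0.33985808] [ 0.27 -0.57  2.27 -0.1   0.84 -1.4 ] [ 0.12  0.07 -2.17]
[0.42249307 0.15612166 0.34108206] [-0.0022  0.0072 -0.0059] [-0.0002 -0.0013 -0.0006]
[0.43916515 0.15852117 0.24555571] [0.2009 0.0071 0.4345] [-0.0002 -0.0013 -0.0006]
ramp axes in tool [[-0.908, 0.002, -0.419], [0.002, 1.0, 0.0], [0.419, -0.001, -0.908]]
```

View pics/r1.png

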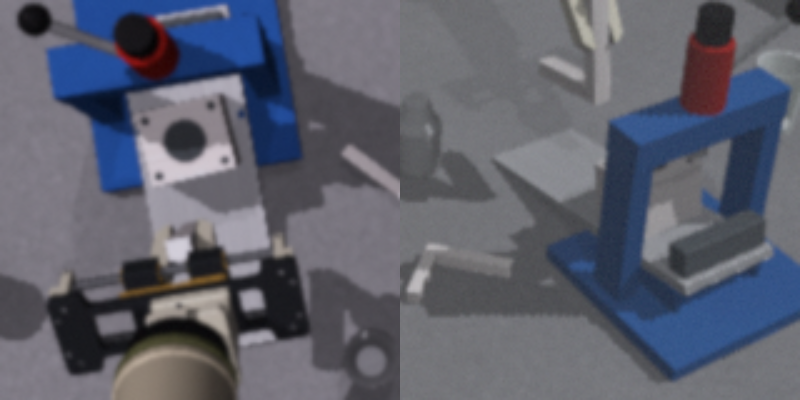

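The top crop shows the square's tip at (178,248) held over the ramp, downhill of the housing at (185,140). Everything is clear, so I'll lower it.

>>> {"op": "arm_command", "data": {"increments": [[0.03, 0.002, 0.08, 0, 0, 0], [0.08, 0.004, 0.17, 0, 0, 0], [0.12, 0.007, 0.27, 0, 0, 0], [0.165, 0.007, 0.36, 0, -0.0006, 0], [0.19, 0.007, 0.415, 0, -0.0012, -0.0006]]}}

```text
t: 8.43
tool_pos: [0.4382, 0.1588, 0.2488]
orientation: [-0.182, 2.527, 0.056]
force: [-0.2, -0.1, -1.6]
opening: 0.0199
gripper_force: 59.9
```

>>> {"op": "arm_command", "data": {"increments": [[0, 0, 0, 0, 0, 0], [0.001, 0, 0.003, 0, 0, 0], [0.003, 0, 0.007, 0, 0, 0], [0.004, 0, 0.009, 0, 0, 0], [0.004, 0, 0.009, 0, 0, 0]]}}

```text
t: 9.05
tool_pos: [0.4389, 0.159, 0.2484]
orientation: [-0.182, 2.525, 0.057]
force: [-0.7, -0.2, -2.9]
opening: 0.0196
gripper_force: 59.9
```

```bash
cat > st.py <<'E'
from plant import *
from h import *
st=read_state(); C=R.from_rotvec(st["orientation"]).as_matrix()
z=C[:,2]; g=st["tool_pos"]+.167*z
T,_=tool(RM,RO); dR=R.from_matrix(T.T@C).as_rotvec(degrees=True)
heel=(g-RM@[-.009,0,.08]-RO)@RM
f=(st["force"]-[0,0,-1.9])@RM
print("t",round(st["t"],2),"heel(ramp,mm)",(heel*1e3).round(2),"F ramp",f.round(1),"tq",((st["wrist_torque"])@RM).round(2),"rot err deg",dR.round(2),"open",st["opening"].round(4),st["gripper_force"].round(0),"q",st["q"].round(2))
E
python3 st.py
```

```text
Traceback (most recent call last):
  File "st.py", line 8, in <module>
    print("t",round(st["t"],2),"heel(ramp,mm)",(heel*1e3).round(2),"F ramp",f.round(1),"tq",((st["wrist_torque"])@RM).round(2),"rot err deg",dR.round(2),"open",st["opening"].round(4),st["gripper_force"].round(0),"q",st["q"].round(2))
                                                                                                                                                                ^^^^^^^^^^^^^^^^^^^
AttributeError: 'float' object has no attribute 'round'
```

```bash
sed -i 's/st\["opening"\].round(4),st\["gripper_force"\].round(0)/round(st["opening"],4),round(st["gripper_force"])/' st.py; python3 st.py
```

```text
t 9.05 heel(ramp,mm) [-59.59   0.5    5.87] F ramp [-0.9 -0.1 -0.9] tq [ 0.07  0.41 -0.05] rot err deg [ 0.   -0.03 -0.05] open 0.0196 60 q [ 0.27 -0.39  2.32 -0.13  0.6  -1.37]
```

>>> {"op": "arm_command", "data": {"increments": [[0.001, 0, 0.002, 0, 0, 0], [0.002, 0, 0.005, 0, 0, 0], [0.004, 0, 0.008, 0, 0, 0], [0.0055, 0, 0.0115, 0, 0, 0], [0.0055, 0, 0.0115, 0, 0, 0]]}}

```text
t: 9.68
tool_pos: [0.4392, 0.159, 0.2454]
orientation: [-0.182, 2.525, 0.057]
force: [-0.1, -0.5, -2.5]
opening: 0.0198
gripper_force: 59.9
```

>>> {"op": "arm_command", "data": {"increments": [[0.001, 0, 0.002, 0, 0, 0], [0.002, 0, 0.004, 0, 0, 0], [0.003, 0, 0.006, 0, 0, 0], [0.004, 0, 0.009, 0, 0, 0], [0.004, 0, 0.009, 0, 0, 0]]}}

```text
t: 10.3
tool_pos: [0.4396, 0.1591, 0.2436]
orientation: [-0.182, 2.525, 0.057]
force: [-0.7, 0.6, -2.1]
opening: 0.0196
gripper_force: 59.9
```

```bash
python3 st.py
```

```text
t 10.3 heel(ramp,mm) [-59.84   0.48   0.96] F ramp [-0.7  0.6 -0.1] tq [ 0.05  0.47 -0.03] rot err deg [ 0.    0.01 -0.05] open 0.0196 60 q [ 0.27 -0.37  2.32 -0.13  0.59 -1.36]
```

>>> {"op": "arm_command", "data": {"increments": [[0.001, 0, 0.002, 0, 0, 0], [0.002, 0, 0.004, 0, 0, 0], [0.003, 0, 0.006, 0, 0, 0], [0.003, 0, 0.007, 0, 0, 0], [0.003, 0, 0.007, 0, 0, 0]]}}

```text
t: 10.92
tool_pos: [0.4399, 0.1591, 0.2422]
orientation: [-0.182, 2.525, 0.057]
force: [0.8, -1.2, -2.5]
opening: 0.0197
gripper_force: 59.9
```

```bash
python3 st.py
```

```text
t 10.93 heel(ramp,mm) [-59.75   0.49  -0.5 ] F ramp [ 0.5 -1.3 -0.7] tq [ 0.08  0.4  -0.08] rot err deg [ 0.    0.   -0.05] open 0.0197 60 q [ 0.27 -0.37  2.32 -0.13  0.59 -1.36]
```

>>> {"op": "arm_command", "data": {"increments": [[0.001, 0, 0.002, 0, 0, 0], [0.002, 0, 0.0035, 0, 0, 0], [0.002, 0, 0.0045, 0, 0, 0], [0.002, 0, 0.0045, 0, 0, 0], [0.002, 0, 0.0045, 0, 0, 0]]}}

```text
t: 11.55
tool_pos: [0.4402, 0.1592, 0.2414]
orientation: [-0.182, 2.525, 0.057]
force: [-4.0, -0.5, 4.2]
opening: 0.0198
gripper_force: 59.9
```

```bash
python3 st.py
```

```text
t 11.55 heel(ramp,mm) [-59.6    0.5   -1.28] F ramp [-2.9  0.1  6.7] tq [-0.03  0.78  0.03] rot err deg [ 0.   -0.01 -0.05] open 0.0198 60 q [ 0.27 -0.37  2.32 -0.13  0.58 -1.36]
```

Contact with the ramp shows at z ≈ -1.1 mm (6.7 N). I'll lift about 1.3 mm and go uphill to just short of the housing.

>>> {"op": "arm_command", "data": {"increments": [[-0.003, 0, -0.006, 0, 0, 0], [-0.033, 0, 0.008, 0, 0, 0], [-0.073, 0, 0.026, 0, 0, 0], [-0.11, 0, 0.043, 0, 0, 0], [-0.13, 0, 0.053, 0, 0, 0]]}}

```text
t: 12.18
tool_pos: [0.468, 0.1632, 0.2476]
orientation: [-0.182, 2.525, 0.057]
force: [-0.0, 1.3, -2.4]
opening: 0.0199
gripper_force: 59.9
```

>>> {"op": "arm_command", "data": {"increments": [[-0.009, 0, 0.004, 0, 0, 0], [-0.018, 0, 0.0085, 0, 0, 0], [-0.027, 0, 0.0125, 0, 0, 0], [-0.036, 0, 0.0165, 0, 0, 0], [-0.045, 0, 0.021, 0, 0, 0]]}}

```text
t: 12.8
tool_pos: [0.476, 0.1645, 0.2481]
orientation: [-0.182, 2.528, 0.056]
force: [-9.6, -0.4, 2.3]
opening: 0.0195
gripper_force: 59.9
```

```bash
python3 st.py
```

```text
t 12.8 heel(ramp,mm) [-23.35   0.66  -1.16] F ramp [-8.7  0.9  5.8] tq [0.37 1.61 0.21] rot err deg [ 0.    0.19 -0.06] open 0.0195 60 q [ 0.26 -0.26  2.22 -0.12  0.57 -1.38]
```

>>> {"op": "arm_command", "data": {"increments": [[-0.0167, 0, -0.0005, 0, 0, 0], [-0.03, 0, 0.0055, 0, 0, 0], [-0.044, 0, 0.012, 0, 0, 0], [-0.0575, 0, 0.018, 0, 0, 0], [-0.071, 0, 0.0245, 0, 0, 0]]}}

```text
t: 13.42
tool_pos: [0.4913, 0.1665, 0.2531]
orientation: [-0.182, 2.526, 0.056]
force: [-2.8, -0.8, -4.7]
opening: 0.0202
gripper_force: 59.9
```

```bash
python3 st.py
```

```text
t 13.43 heel(ramp,mm) [-6.84  0.43  1.22] F ramp [-3.4 -0.4 -2.3] tq [ 0.05  1.44 -0.01] rot err deg [ 0.01  0.03 -0.05] open 0.0202 60 q [ 0.25 -0.22  2.18 -0.11  0.57 -1.39]
```

>>> {"op": "arm_command", "data": {"increments": [[-0.0136, 0, 0.0063, 0, 0, 0], [-0.0272, 0, 0.0126, 0, 0, 0], [-0.0409, 0, 0.0189, 0, 0, 0], [-0.0545, 0, 0.0251, 0, 0, 0], [-0.068, 0, 0.0314, 0, 0, 0]]}}

```text
t: 14.05
tool_pos: [0.506, 0.1687, 0.256]
orientation: [-0.182, 2.525, 0.057]
force: [-3.9, -0.4, -4.1]
opening: 0.0198
gripper_force: 59.9
```

>>> {"op": "arm_command", "data": {"increments": [[-0.0136, 0, 0.0063, 0, 0, 0], [-0.0272, 0, 0.0126, 0, 0, 0], [-0.0409, 0, 0.0189, 0, 0, 0], [-0.0545, 0, 0.0251, 0, 0, 0], [-0.068, 0, 0.0314, 0, 0, 0]]}}

```text
t: 14.68
tool_pos: [0.5206, 0.1708, 0.2586]
orientation: [-0.182, 2.525, 0.057]
force: [-3.3, -0.2, -4.7]
opening: 0.0201
gripper_force: 59.9
```

```bash
python3 st.py; python3 - <<'E'
from plant import *
import cv2,numpy as np
c=read_camera("top")["image"][:,:,::-1]
cv2.imwrite("pics/r2.png",cv2.resize(c[160:300,180:300],None,fx=4,fy=4,interpolation=cv2.INTER_CUBIC))
E
```

```text
t 14.68 heel(ramp,mm) [23.36  0.57  1.6 ] F ramp [-3.7  0.3 -2.2] tq [0.08 1.49 0.03] rot err deg [ 0.   -0.   -0.06] open 0.0201 60 q [ 0.24 -0.14  2.1  -0.11  0.57 -1.4 ]
```

View pics/r2.png

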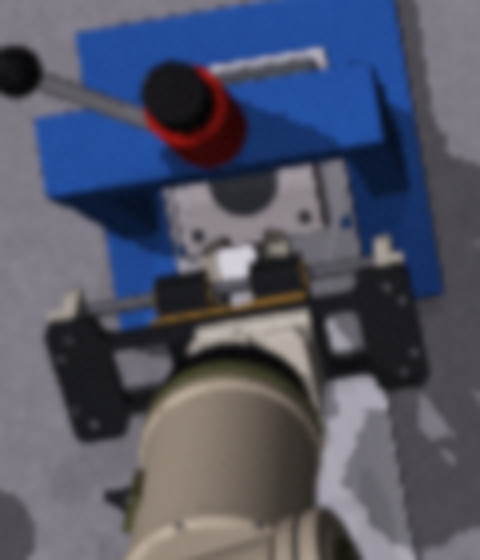

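The housing at (245,190) is sliding under the beam, and the gripper stays clear of the bridge. I'll go slowly for the last stretch.

>>> {"op": "arm_command", "data": {"increments": [[-0.0045, 0, 0.0021, 0, 0, 0], [-0.009, 0, 0.0042, 0, 0, 0], [-0.0136, 0, 0.0063, 0, 0, 0], [-0.018, 0, 0.0084, 0, 0, 0], [-0.0227, 0, 0.0105, 0, 0, 0]]}}

```text
t: 15.35
tool_pos: [0.5253, 0.1715, 0.2597]
orientation: [-0.182, 2.525, 0.057]
force: [-5.7, -1.3, -2.5]
opening: 0.0198
gripper_force: 59.9
```

```bash
python3 st.py
```

```text
t 15.35 heel(ramp,mm) [28.28  0.6   1.82] F ramp [-5.8 -0.4  0.4] tq [ 0.06  1.49 -0.05] rot err deg [ 0.   -0.01 -0.06] open 0.0198 60 q [ 0.24 -0.13  2.09 -0.11  0.57 -1.4 ]
```

>>> {"op": "arm_command", "data": {"increments": [[-0.0023, 0, 0.001, 0, 0, 0], [-0.0045, 0, 0.002, 0, 0, 0], [-0.0068, 0, 0.003, 0, 0, 0], [-0.0068, 0, 0.003, 0, 0, 0], [-0.0068, 0, 0.003, 0, 0, 0]]}}

```text
t: 15.98
tool_pos: [0.5266, 0.1718, 0.2599]
orientation: [-0.182, 2.525, 0.057]
force: [-6.6, -0.8, -2.8]
opening: 0.0199
gripper_force: 59.9
```

```bash
python3 st.py
```

```text
t 15.97 heel(ramp,mm) [29.58  0.67  1.76] F ramp [-6.7  0.1  0.2] tq [ 0.09  1.55 -0.02] rot err deg [-0.    0.   -0.05] open 0.0199 60 q [ 0.24 -0.12  2.08 -0.11  0.57 -1.4 ]
```

>>> {"op": "arm_command", "data": {"increments": [[-0.0023, 0, 0.001, 0, 0, 0], [-0.0045, 0, 0.002, 0, 0, 0], [-0.0068, 0, 0.003, 0, 0, 0], [-0.0068, 0, 0.003, 0, 0, 0], [-0.0068, 0, 0.003, 0, 0, 0]]}}

```text
t: 16.6
tool_pos: [0.5273, 0.1722, 0.2598]
orientation: [-0.182, 2.528, 0.057]
force: [-19.4, -1.3, 6.0]
opening: 0.0198
gripper_force: 59.9
```

```bash
python3 st.py
```

```text
t 16.6 heel(ramp,mm) [29.92  0.99  1.42] F ramp [-17.7   1.5  11.1] tq [ 0.23  2.64 -0.  ] rot err deg [-0.02  0.14 -0.06] open 0.0198 60 q [ 0.24 -0.12  2.08 -0.1   0.58 -1.4 ]
```

The housing has reached the stop (17.7 N uphill). I'll ease off about 2 mm and lower the sole onto the ramp.

>>> {"op": "arm_command", "data": {"increments": [[0.006, 0, -0.003, 0, 0, 0], [0.013, 0, -0.006, 0, 0, 0], [0.013, 0, -0.006, 0, 0, 0], [0.0155, 0, -0.0015, 0, 0, 0], [0.0165, 0, 0.001, 0, 0, 0]]}}

```text
t: 17.23
tool_pos: [0.5259, 0.1715, 0.2583]
orientation: [-0.182, 2.524, 0.057]
force: [0.7, -0.4, -1.7]
opening: 0.0202
gripper_force: 59.9
```

```bash
python3 st.py
```

```text
t 17.23 heel(ramp,mm) [28.72  0.54  0.43] F ramp [ 0.6 -0.5  0. ] tq [0.07 0.44 0.  ] rot err deg [ 0.   -0.06 -0.05] open 0.0202 60 q [ 0.24 -0.12  2.09 -0.11  0.57 -1.4 ]
```

>>> {"op": "arm_command", "data": {"increments": [[0.001, 0, 0.002, 0, 0, 0], [0.002, 0, 0.004, 0, 0, 0], [0.003, 0, 0.006, 0, 0, 0], [0.0035, 0, 0.0077, 0, 0, 0], [0.0035, 0, 0.0077, 0, 0, 0]]}}

```text
t: 17.85
tool_pos: [0.526, 0.1716, 0.2567]
orientation: [-0.182, 2.525, 0.057]
force: [-4.3, -1.4, 2.7]
opening: 0.0196
gripper_force: 59.9
```

```bash
cat >> st.py <<'E'
tau=(st["wrist_torque"]@RM)[1]-.44; # centre of pressure if all on the sole
if f[2]>3: print("sole cop x mm (no housing)",round(1e3*((-.2314*f[0]-tau)/f[2]-.0796),1))
if f[0]<-8: print("h - needs", round(1e3*(.2314+(tau+.0796*f[2])/f[0]),1), "(=h - xc*N/|Fx|)")
E
python3 st.py
```

```text
t 17.85 heel(ramp,mm) [28.43  0.6  -1.27] F ramp [-3.6 -0.7  5.3] tq [-0.05  0.79 -0.  ] rot err deg [ 0.   -0.02 -0.05] open 0.0196 60 q [ 0.24 -0.12  2.09 -0.11  0.57 -1.4 ]
sole cop x mm (no housing) 10.8
```

>>> {"op": "arm_command", "data": {"increments": [[0.0005, 0, 0.001, 0, 0, 0], [0.001, 0, 0.0025, 0, 0, 0], [0.002, 0, 0.004, 0, 0, 0], [0.002, 0, 0.004, 0, 0, 0], [0.002, 0, 0.004, 0, 0, 0]]}}

```text
t: 18.48
tool_pos: [0.5263, 0.1717, 0.2567]
orientation: [-0.182, 2.524, 0.057]
force: [-12.1, -3.5, 12.4]
opening: 0.0199
gripper_force: 59.9
```

```bash
python3 st.py
```

```text
t 18.48 heel(ramp,mm) [28.85  0.62 -1.29] F ramp [-9.8 -1.7 16.2] tq [-0.19  1.41 -0.09] rot err deg [ 0.   -0.07 -0.06] open 0.0199 60 q [ 0.24 -0.12  2.09 -0.11  0.57 -1.4 ]
sole cop x mm (no housing) -0.3
h - needs -0.5 (=h - xc*N/|Fx|)
```

The pressure centre sits at the heel, so the square has turned slightly toe-up in the grip. I'll lift, pitch the tool 1° toe-down about the heel, then press again.

>>> {"op": "arm_command", "data": {"increments": [[-0.0052, 0, -0.0114, 0, 0, 0], [-0.0052, 0, -0.0114, 0, 0, 0], [0.0053, 0, -0.0124, 0, -0.0028, 0], [0.0158, 0, -0.0134, 0, -0.0056, 0], [0.0158, 0, -0.0134, 0, -0.0056, 0]]}}

```text
t: 19.1
tool_pos: [0.5218, 0.171, 0.2559]
orientation: [-0.181, 2.507, 0.058]
force: [-2.1, -1.6, 1.0]
opening: 0.0193
gripper_force: 59.9
```

```bash
python3 st.py
```

```text
t 19.1 heel(ramp,mm) [2.683e+01 5.900e-01 1.000e-02] F ramp [-1.8 -1.3  3.3] tq [ 0.03  0.72 -0.01] rot err deg [ 0.   -1.03 -0.06] open 0.0193 60 q [ 0.24 -0.13  2.11 -0.11  0.55 -1.39]
sole cop x mm (no housing) -40.8
```

>>> {"op": "arm_command", "data": {"increments": [[0.0005, 0, 0.001, 0, 0, 0], [0.001, 0, 0.0025, 0, 0, 0], [0.002, 0, 0.004, 0, 0, 0], [0.0025, 0, 0.0055, 0, 0, 0], [0.0025, 0, 0.0055, 0, 0, 0]]}}

```text
t: 19.73
tool_pos: [0.5225, 0.1711, 0.2554]
orientation: [-0.181, 2.507, 0.058]
force: [-4.5, -1.4, 6.3]
opening: 0.0197
gripper_force: 60.0
```

```bash
python3 st.py
```

```text
t 19.73 heel(ramp,mm) [27.48  0.51 -0.6 ] F ramp [-3.2 -0.8  8.9] tq [-0.22  1.35  0.03] rot err deg [ 0.01 -1.06 -0.06] open 0.0197 60 q [ 0.24 -0.13  2.11 -0.12  0.54 -1.39]
sole cop x mm (no housing) -99.6
```

The pressure centre is now at the toe, and the grip holds 0.8 Nm without slipping. That puts the flush angle near -0.3°, so I'll rotate back 0.7° and press again.

>>> {"op": "arm_command", "data": {"increments": [[-0.0025, 0, -0.0055, 0, 0, 0], [-0.01, 0, -0.0048, 0, 0.002, 0], [-0.0172, 0, -0.0041, 0, 0.0039, 0], [-0.0167, 0, -0.003, 0, 0.0039, 0], [-0.0162, 0, -0.002, 0, 0.0039, 0]]}}

```text
t: 20.35
tool_pos: [0.5245, 0.1714, 0.2567]
orientation: [-0.182, 2.52, 0.057]
force: [-0.0, 0.8, -0.7]
opening: 0.0197
gripper_force: 60.0
```

```bash
python3 st.py
```

```text
t 20.35 heel(ramp,mm) [27.71  0.6  -0.64] F ramp [0.3 0.7 1.2] tq [0.03 0.44 0.03] rot err deg [ 0.   -0.29 -0.06] open 0.0197 60 q [ 0.24 -0.12  2.09 -0.11  0.56 -1.4 ]
```

Now press down about 1.5 mm of command.

>>> {"op": "arm_command", "data": {"increments": [[0.001, 0, 0.002, 0, 0, 0], [0.002, 0, 0.004, 0, 0, 0], [0.0025, 0, 0.006, 0, 0, 0], [0.003, 0, 0.0065, 0, 0, 0], [0.003, 0, 0.0065, 0, 0, 0]]}}

```text
t: 20.98
tool_pos: [0.5249, 0.1714, 0.2561]
orientation: [-0.182, 2.519, 0.057]
force: [-5.6, -1.7, 4.2]
opening: 0.0197
gripper_force: 60.0
```

```bash
python3 st.py
```

```text
t 20.98 heel(ramp,mm) [28.04  0.57 -1.28] F ramp [-4.6 -0.9  7. ] tq [-0.02  1.03 -0.03] rot err deg [ 0.   -0.33 -0.05] open 0.0197 60 q [ 0.24 -0.12  2.09 -0.11  0.56 -1.4 ]
sole cop x mm (no housing) -11.5
```

The pressure centre is now inside the sole, so it's flush. Next: uphill onto the housing.

>>> {"op": "arm_command", "data": {"increments": [[-0.002, 0, 0.001, 0, 0, 0], [-0.0045, 0, 0.002, 0, 0, 0], [-0.007, 0, 0.003, 0, 0, 0], [-0.009, 0, 0.004, 0, 0, 0], [-0.009, 0, 0.004, 0, 0, 0]]}}

```text
t: 21.6
tool_pos: [0.5266, 0.1718, 0.2564]
orientation: [-0.182, 2.52, 0.057]
force: [-10.6, -2.5, 6.9]
opening: 0.0199
gripper_force: 60.0
```

```bash
python3 st.py
```

```text
t 21.6 heel(ramp,mm) [29.76  0.66 -1.27] F ramp [-9.2 -0.9 10.6] tq [ 0.01  1.29 -0.06] rot err deg [ 0.   -0.3  -0.06] open 0.0199 60 q [ 0.24 -0.12  2.09 -0.11  0.56 -1.4 ]
sole cop x mm (no housing) 40.8
h - needs 46.9 (=h - xc*N/|Fx|)
```

>>> {"op": "arm_command", "data": {"increments": [[-0.001, 0, 0.0015, 0, 0, 0], [-0.002, 0, 0.003, 0, 0, 0], [-0.0027, 0, 0.0045, 0, 0, 0], [-0.003, 0, 0.0053, 0, 0, 0], [-0.003, 0, 0.0053, 0, 0, 0]]}}

```text
t: 22.22
tool_pos: [0.527, 0.172, 0.2566]
orientation: [-0.182, 2.521, 0.056]
force: [-33.9, -6.5, 26.7]
opening: 0.0197
gripper_force: 60.0
```

```bash
python3 st.py
```

```text
t 22.23 heel(ramp,mm) [30.    0.77 -1.33] F ramp [-29.   -1.6  34.2] tq [-0.42  2.93 -0.24] rot err deg [ 0.01 -0.21 -0.08] open 0.0197 60 q [ 0.24 -0.12  2.09 -0.11  0.56 -1.4 ]
sole cop x mm (no housing) 44.2
h - needs 52.0 (=h - xc*N/|Fx|)
```

>>> {"op": "arm_command", "data": {"increments": [[0, 0, -0.001, 0, 0, 0], [0, 0, -0.0018, 0, 0, 0], [0, 0, -0.0018, 0, 0, 0], [0, 0, -0.0018, 0, 0, 0], [0, 0, -0.0018, 0, 0, 0]]}}

```text
t: 22.85
tool_pos: [0.527, 0.172, 0.2566]
orientation: [-0.182, 2.521, 0.057]
force: [-25.5, -4.5, 20.0]
opening: 0.0197
gripper_force: 60.0
```

```bash
python3 st.py
```

```text
t 22.85 heel(ramp,mm) [29.97  0.77 -1.3 ] F ramp [-21.7  -0.8  26.1] tq [-0.36  2.44 -0.18] rot err deg [ 0.01 -0.23 -0.08] open 0.0197 60 q [ 0.24 -0.12  2.09 -0.11  0.56 -1.4 ]
sole cop x mm (no housing) 36.5
h - needs 43.8 (=h - xc*N/|Fx|)
```

Both forces are near 20 N and the contact reads flush. I'll trim the downward force a little and hold.

>>> {"op": "arm_command", "data": {"increments": [[-0.0002, 0, -0.0005, 0, 0, 0], [-0.0002, 0, -0.0005, 0, 0, 0], [-0.0002, 0, -0.0005, 0, 0, 0], [-0.0002, 0, -0.0005, 0, 0, 0], [-0.0002, 0, -0.0005, 0, 0, 0]]}}

```text
t: 23.48
tool_pos: [0.527, 0.1719, 0.2566]
orientation: [-0.182, 2.521, 0.057]
force: [-23.8, -4.2, 17.5]
opening: 0.0199
gripper_force: 60.0
```

>>> {"op": "arm_command", "data": {"increments": [[0, 0, 0, 0, 0, 0], [0, 0, 0, 0, 0, 0], [0, 0, 0, 0, 0, 0], [0, 0, 0, 0, 0, 0], [0, 0, 0, 0, 0, 0]]}}

```text
t: 24.1
tool_pos: [0.527, 0.1719, 0.2566]
orientation: [-0.182, 2.521, 0.057]
force: [-25.5, -3.8, 19.0]
opening: 0.02
gripper_force: 60.0
```

>>> {"op": "arm_command", "data": {"increments": [[0, 0, 0, 0, 0, 0], [0, 0, 0, 0, 0, 0], [0, 0, 0, 0, 0, 0], [0, 0, 0, 0, 0, 0], [0, 0, 0, 0, 0, 0]]}}

```text
t: 24.72
tool_pos: [0.5269, 0.172, 0.2566]
orientation: [-0.182, 2.521, 0.057]
force: [-24.9, -3.9, 19.1]
opening: 0.0201
gripper_force: 60.0
```

```bash
python3 st.py
```

```text
t 24.73 heel(ramp,mm) [29.97  0.77 -1.28] F ramp [-21.2  -0.3  25.1] tq [-0.32  2.41 -0.12] rot err deg [ 0.01 -0.23 -0.08] open 0.0201 60 q [ 0.24 -0.12  2.09 -0.11  0.56 -1.4 ]
sole cop x mm (no housing) 37.4
h - needs 44.3 (=h - xc*N/|Fx|)
```

>>> {"op": "arm_command", "data": {"increments": [[-0.001, 0, 0.0004, 0, 0, 0], [-0.001, 0, 0.0004, 0, 0, 0], [-0.001, 0, 0.0004, 0, 0, 0], [-0.001, 0, 0.0004, 0, 0, 0], [-0.001, 0, 0.0004, 0, 0, 0]]}}

```text
t: 25.35
tool_pos: [0.527, 0.172, 0.2566]
orientation: [-0.182, 2.522, 0.057]
force: [-28.1, -4.4, 20.8]
opening: 0.0196
gripper_force: 60.0
```

>>> {"op": "arm_command", "data": {"increments": [[0, 0, 0, 0, 0, 0], [0, 0, 0, 0, 0, 0], [0, 0, 0, 0, 0, 0], [0, 0, 0, 0, 0, 0], [0, 0, 0, 0, 0, 0]]}}

```text
t: 25.98
tool_pos: [0.527, 0.172, 0.2566]
orientation: [-0.182, 2.522, 0.057]
force: [-27.8, -4.8, 20.5]
opening: 0.0196
gripper_force: 60.0
```

>>> {"op": "arm_command", "data": {"increments": [[0, 0, 0, 0, 0, 0], [0, 0, 0, 0, 0, 0], [0, 0, 0, 0, 0, 0], [0, 0, 0, 0, 0, 0], [0, 0, 0, 0, 0, 0]]}}

```text
t: 26.6
tool_pos: [0.527, 0.172, 0.2566]
orientation: [-0.182, 2.522, 0.057]
force: [-28.1, -5.3, 21.6]
opening: 0.0194
gripper_force: 60.0
```

```bash
python3 st.py
```

```text
t 26.6 heel(ramp,mm) [29.94  0.76 -1.34] F ramp [-24.   -1.2  28.1] tq [-0.35  2.59 -0.18] rot err deg [ 0.01 -0.2  -0.08] open 0.0194 60 q [ 0.24 -0.12  2.09 -0.11  0.56 -1.4 ]
sole cop x mm (no housing) 41.9
h - needs 49.0 (=h - xc*N/|Fx|)
```

Held. Now I'll retreat downhill and lift.

>>> {"op": "arm_command", "data": {"increments": [[0.009, 0, -0.0042, 0, 0, 0], [0.018, 0, -0.013, 0, 0, 0], [0.08, 0, -0.06, 0, 0, 0], [0.16, 0, -0.13, 0, 0, 0], [0.23, 0, -0.217, 0, 0, 0]]}}

```text
t: 27.22
tool_pos: [0.4648, 0.1627, 0.2638]
orientation: [-0.182, 2.522, 0.057]
force: [-1.2, 0.5, -0.9]
opening: 0.02
gripper_force: 60.0
```

>>> {"op": "arm_command", "data": {"increments": [[-0.02, 0, -0.06, 0, 0, 0], [-0.05, 0, -0.13, 0, 0, 0], [-0.09, 0, -0.21, 0, 0, 0], [-0.13, 0, -0.3, 0, 0, 0], [-0.17, 0, -0.36, 0, 0, 0]]}}

```text
t: 27.85
tool_pos: [0.4526, 0.161, 0.3449]
orientation: [-0.181, 2.518, 0.057]
force: [-0.2, -0.3, -1.9]
opening: 0.0195
gripper_force: 60.0
```

```bash
python3 st.py; python3 - <<'E'
from plant import *
from h import *
st=read_state(); G=np.load("grasp.npy"); T=R.from_rotvec(G[3:]).as_matrix()
print(*incr(T,G[:3]+np.array([.0368,0,.101]),st))
c=read_camera("top")["image"][:,:,::-1].copy();cv2.imwrite("pics/top2.png",c)
cr=cv2.resize(c[170:260,190:290],None,fx=6,fy=6,interpolation=cv2.INTER_CUBIC)
for v in((.03,.04,.06),(.03,-.04,.06),(.1,-.04,.06),(.1,.04,.06),(.1,-.05,.03),(-.05,.055,0),(-.05,-.055,0)):
    u=(proj("top",RO+RM@np.array(v))[0]-[190,170]+.5)*6-.5; cv2.drawMarker(cr,tuple(int(k) for k in u.round()),(0,255,0),cv2.MARKER_CROSS,9,1)
cv2.imwrite("pics/h2.png",cr)
E
```

```text
t 27.85 heel(ramp,mm) [-28.2    0.61  99.03] F ramp [-0.2 -0.3  0.1] tq [ 0.04  0.42 -0.03] rot err deg [-0.01 -0.42 -0.05] open 0.0195 60 q [ 0.26 -0.47  2.2  -0.1   0.8  -1.41]
[-0.7782 -1.665   0.2937] [0.0149 0.1686 0.0405]
```

View pics/h2.png

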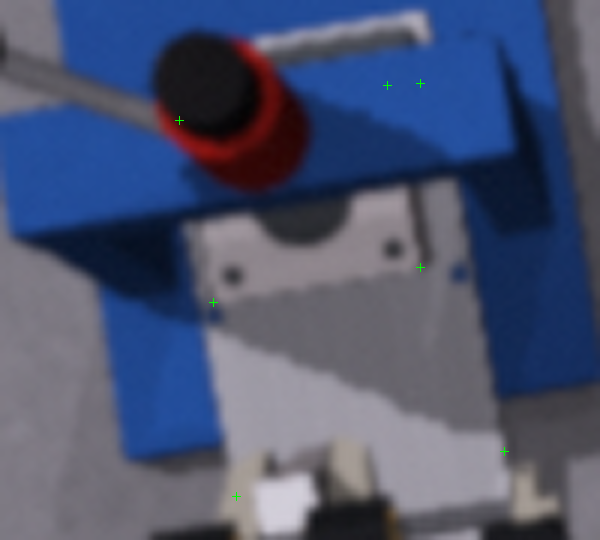

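The housing's front edge, from (215,302) to (425,265), coincides with the predicted flush-at-stop markers. I'm heading back to the cradle.

>>> {"op": "arm_command", "data": {"increments": [[-0.08, -0.16, 0, 0, 0.01, 0.003], [-0.16, -0.32, 0, 0.002, 0.028, 0.007], [-0.24, -0.5, 0, 0.004, 0.046, 0.011], [-0.32, -0.66, 0.02, 0.006, 0.065, 0.015], [-0.4, -0.83, 0.04, 0.0075, 0.084, 0.02]]}}

```text
t: 28.52
tool_pos: [0.546, 0.0054, 0.383]
orientation: [-0.105, 2.789, 0.03]
force: [0.3, -0.1, -1.8]
opening: 0.0197
gripper_force: 60.0
```

```bash
cat > back.py <<'E'
from plant import *
from h import *
import sys
st=read_state(); G=np.load("grasp.npy"); T=R.from_rotvec(G[3:]).as_matrix(); d=float(sys.argv[1])
print(st["t"],st["tool_pos"],st["force"].round(1),(st["wrist_torque"]).round(2)); print(*incr(T,G[:3]+d*SM[:,2],st))
E
python3 back.py .107
python3 - <<'E'
from h import *
g=cv2.imread("pics/top2.png").astype(float).mean(2);A=lambda x,y:(190+(x+.5)/6-.5,170+(y+.5)/6-.5)
e=edge(g,A(235,299),A(410,269),1.5);n=RM[:,2];P=(cast("top",np.array(e[:2]),n,n@RO+.06)-RO)@RM
print("housing front edge in ramp frame",P.round(4).tolist(),"yaw",np.degrees(np.arctan2(P[1]-P[0],1))[0]*0+np.degrees(np.arctan2(P[1,0]-P[0,0],P[0,1]-P[1,1])),e[2])
E
```

```text
28.525 [0.54596166 0.00544366 0.3829561 ] [ 0.3 -0.1 -1.8] [ 0.06  0.24 -0.  ]
[-0.4855 -0.7938  0.1496] [0.0072 0.0835 0.0203]
housing front edge in ramp frame [[0.0297, 0.0315, 0.06], [0.03, -0.0362, 0.06]] yaw 0.3062838829054067 0.11745134
```

Housing front is at 29.7–30.0 mm with 0.3° yaw, so it's flush. Back over the cradle.

>>> {"op": "arm_command", "data": {"increments": [[-0.1, -0.16, 0.03, 0.0015, 0.017, 0.004], [-0.2, -0.32, 0.06, 0.003, 0.034, 0.008], [-0.3, -0.48, 0.09, 0.0045, 0.05, 0.012], [-0.4, -0.65, 0.12, 0.006, 0.067, 0.016], [-0.4855, -0.794, 0.15, 0.0072, 0.0835, 0.0203]]}}

```text
t: 29.15
tool_pos: [0.6597, -0.1454, 0.3863]
orientation: [-0.014, 3.054, -0.0]
force: [-0.5, 1.3, -1.9]
opening: 0.0197
gripper_force: 60.0
```

>>> {"op": "arm_command", "data": {"increments": [[0, 0, 0, 0, 0, 0], [0, 0, 0, 0, 0, 0], [0, 0, 0, 0, 0, 0], [0, 0, 0, 0, 0, 0], [0, 0, 0, 0, 0, 0]]}}

```text
t: 29.78
tool_pos: [0.6583, -0.1434, 0.3874]
orientation: [-0.017, 3.051, 0.0]
force: [0.5, 0.2, -1.5]
opening: 0.0201
gripper_force: 60.0
```

```bash
python3 back.py .107;python3 back.py .006
```

```text
29.775 [ 0.6582862  -0.14335101  0.38744648] [ 0.5  0.2 -1.5] [0.04 0.05 0.02]
[-0.0046 -0.0089  0.003 ] [-0.      0.0007  0.0004]
29.775 [ 0.6582862  -0.14335101  0.38744648] [ 0.5  0.2 -1.5] [0.04 0.05 0.02]
[ 0.2101 -0.0084  0.4601] [-0.      0.0007  0.0004]
```

>>> {"op": "arm_command", "data": {"increments": [[0.035, -0.003, 0.08, 0, 0, 0], [0.08, -0.006, 0.18, 0, 0, 0], [0.13, -0.0085, 0.29, 0, 0, 0], [0.18, -0.0085, 0.4, 0, 0, 0.0004], [0.21, -0.0085, 0.46, 0, 0, 0.0004]]}}

```text
t: 30.4
tool_pos: [0.6234, -0.1457, 0.2887]
orientation: [-0.014, 3.056, 0.002]
force: [0.2, -0.9, -1.5]
opening: 0.0199
gripper_force: 60.0
```

>>> {"op": "arm_command", "data": {"increments": [[0, 0, 0, 0, 0, 0], [0, 0, 0, 0, 0, 0], [0, 0, 0, 0, 0, 0], [0, 0, 0, 0, 0, 0], [0, 0, 0, 0, 0, 0]]}}

```text
t: 31.02
tool_pos: [0.625, -0.1459, 0.2919]
orientation: [-0.014, 3.052, -0.0]
force: [-0.9, 0.2, -2.2]
opening: 0.0196
gripper_force: 60.0
```

```bash
python3 back.py 0
```

```text
31.025 [ 0.62503819 -0.14593737  0.29192022] [-0.9  0.2 -2.2] [ 0.1   0.05 -0.01]
[0.0142 0.0024 0.0265] [-0.      0.0006 -0.0002]
```

Lower the last 6 mm in two parts.

>>> {"op": "arm_command", "data": {"increments": [[0.003, 0.002, 0.005, 0, 0, 0], [0.006, 0.002, 0.011, 0, 0, 0], [0.009, 0.002, 0.016, 0, 0, 0], [0.011, 0.002, 0.02, 0, 0, 0], [0.011, 0.002, 0.02, 0, 0, 0]]}}

```text
t: 31.65
tool_pos: [0.623, -0.1455, 0.2872]
orientation: [-0.014, 3.052, 0.0]
force: [-0.2, -0.2, -2.0]
opening: 0.0194
gripper_force: 60.0
```

```bash
python3 back.py 0
```

```text
31.65 [ 0.62296108 -0.1455321   0.28723307] [-0.2 -0.2 -2. ] [-0.01  0.02 -0.01]
[0.0017 0.0003 0.0041] [ 0.      0.0004 -0.0002]
```

>>> {"op": "arm_command", "data": {"increments": [[0.0005, 0, 0.001, 0, 0, 0], [0.001, 0, 0.002, 0, 0, 0], [0.0015, 0, 0.0035, 0, 0, 0], [0.0022, 0, 0.005, 0, 0, 0], [0.0022, 0, 0.005, 0, 0, 0]]}}

```text
t: 32.28
tool_pos: [0.6227, -0.1455, 0.2864]
orientation: [-0.014, 3.052, 0.0]
force: [0.8, -0.3, -1.5]
opening: 0.0194
gripper_force: 60.0
```

```bash
python3 back.py 0
```

```text
32.275 [ 0.62268976 -0.14551817  0.28635346] [ 0.8 -0.3 -1.5] [-0.01 -0.01  0.02]
[ 0.      0.0002 -0.0002] [ 0.      0.0005 -0.0002]
```

>>> {"op": "arm_command", "data": {"increments": [[0.0005, 0, 0.001, 0, 0, 0], [0.001, 0, 0.002, 0, 0, 0], [0.0013, 0, 0.0028, 0, 0, 0], [0.0013, 0, 0.0028, 0, 0, 0], [0.0013, 0, 0.0028, 0, 0, 0]]}}

```text
t: 32.9
tool_pos: [0.6226, -0.1455, 0.2862]
orientation: [-0.014, 3.052, 0.0]
force: [-0.9, -0.1, 4.2]
opening: 0.0195
gripper_force: 60.0
```

```bash
python3 back.py 0
```

```text
32.9 [ 0.62261652 -0.14552725  0.28620472] [-0.9 -0.1  4.2] [0.25 0.23 0.01]
[-0.0004  0.0003 -0.0009] [-0.      0.0007 -0.0002]
```

Contact at 6 N means it is seated. I'll release gradually and retreat along the tool axis.

>>> {"op": "arm_command", "data": {"increments": [[0, 0, 0, 0, 0, 0], [0, 0, 0, 0, 0, 0], [0, 0, 0, 0, 0, 0], [0, 0, 0, 0, 0, 0], [0, 0, 0, 0, 0, 0]], "force": 5}}

```text
t: 33.52
tool_pos: [0.6227, -0.1456, 0.2861]
orientation: [-0.014, 3.051, -0.0]
force: [0.5, 0.7, 5.4]
opening: 0.02
gripper_force: 5.0
```

>>> {"op": "arm_command", "data": {"increments": [[0, 0, 0, 0, 0, 0], [0, 0, 0, 0, 0, 0], [0, 0, 0, 0, 0, 0], [0, 0, 0, 0, 0, 0], [0, 0, 0, 0, 0, 0]], "fingers": -1}}

```text
t: 34.15
tool_pos: [0.6224, -0.1455, 0.2857]
orientation: [-0.014, 3.052, 0.0]
force: [0.3, 0.4, -0.1]
opening: 0.0655
gripper_force: 0.0
```

>>> {"op": "arm_command", "data": {"increments": [[0, 0, 0, 0, 0, 0], [0, 0, 0, 0, 0, 0], [0, 0, 0, 0, 0, 0], [0, 0, 0, 0, 0, 0], [0, 0, 0, 0, 0, 0]]}}

```text
t: 34.78
tool_pos: [0.6225, -0.1455, 0.2858]
orientation: [-0.014, 3.052, 0.0]
force: [0.1, 0.4, 0.4]
opening: 0.093
gripper_force: 0.0
```

>>> {"op": "arm_command", "data": {"increments": [[0, 0, -0.06, 0, 0, 0], [0, 0, -0.16, 0, 0, 0], [0, 0, -0.3, 0, 0, 0], [0, 0, -0.45, 0, 0, 0], [0, 0, -0.6, 0, 0, 0]]}}

```text
t: 35.4
tool_pos: [0.6116, -0.1456, 0.4084]
orientation: [-0.014, 3.05, -0.001]
force: [0.1, -0.9, -0.4]
opening: 0.093
gripper_force: 0.0
```

>>> {"op": "arm_command", "data": {"increments": [[0.2, 0.2, 0, 0, 0, 0], [0.4, 0.4, 0, 0, 0, 0], [0.6, 0.6, 0, 0, 0, 0], [0.8, 0.8, 0, 0, 0, 0], [0.9, 0.95, 0, 0, 0, 0]]}}

```text
t: 36.02
tool_pos: [0.4291, 0.0439, 0.3909]
orientation: [-0.014, 3.05, 0.001]
force: [1.0, 0.6, 0.7]
opening: 0.093
gripper_force: 0.0
```

```bash
python3 - <<'E'
from plant import *
from h import *
st=read_state();print(st["t"],st["tool_pos"],st["force"],st["opening"])
o=[]
for n,x,y in(("top",300,160),("scene",220,210)):
    c=read_camera(n)["image"][:,:,::-1]; cv2.imwrite(f"pics/{n}9.png",c); c0=cv2.imread(f"pics/{n}0.png")
    o.append(np.vstack([cv2.resize(k[y:y+110,x:x+130],None,fx=2.7,fy=2.7) for k in(c0,c)]))
cv2.imwrite("pics/end.png",np.hstack(o))
E
sed 's/top0/top9/' m.py > m9.py; python3 m9.py | tail -3
```

```text
36.025 [0.42906062 0.04394085 0.39085727] [0.95402664 0.64651494 0.67348815] 0.09298306615007008
res [np.float32(0.11), np.float32(0.15), np.float32(0.09), np.float32(0.06), np.float32(0.12), np.float32(0.03), np.float32(0.05)]
square 0.6185660426790827 -0.14475330620419433 0.041999999999999996 [0.61172504 0.49016331 0.73328677] foot y [ 0.01057409  0.01072514 -0.01057604 -0.0107232 ] foot end x [-0.10233364 -0.10088274]
tip [[0.0006, 0.0106, 0.12], [-0.0004, -0.0092, 0.12], [-0.0188, -0.0098, 0.12], [-0.0174, 0.0101, 0.12]]
```

View pics/end.png

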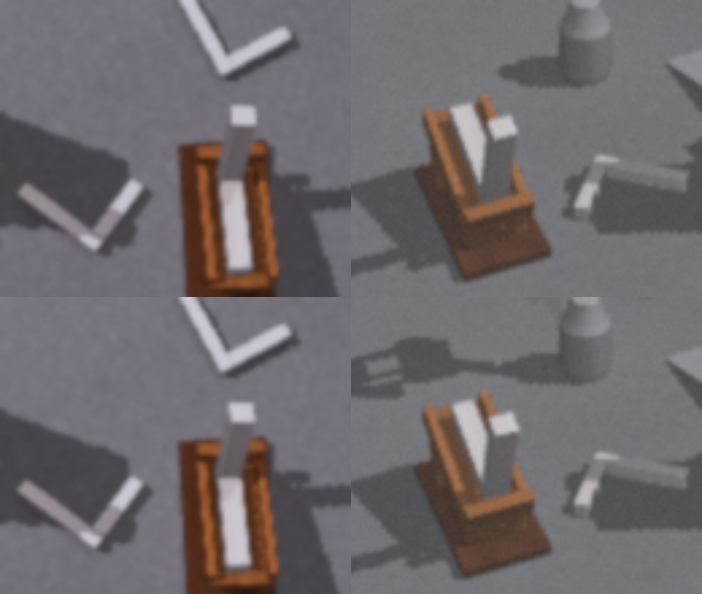

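The square sits in its cradle as it started (tip at (241,411) in the lower row against (243,114) above), within 1 mm and 0.1°. The bystanders in view have not moved and the arm is clear, so I'm handing in.

```bash
python3 -c "
from plant import *
print(close_job())"
```

```text
the job is handed in; nothing more can be done
None
```

I pushed the housing up against the top stop, pressed the square into the corner for over 3 s (wrist readings of about 21–24 N uphill and 25–28 N down), set it back in its cradle within 1 mm of where it was, and handed the job in at about 36 s.

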